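Open the blue touch-latch cupboard behind the screw tray

ROBOT

A 7-joint arm with a two-finger parallel gripper is mounted at the origin on a cart in front of the work surface, level with it; the furniture and walls round the work are solid. World frame = base frame: x ahead of the robot, y to its left, z up, the work surface at z = 0. Lengths are in m, angles in rad, forces in N, time in s.
With the tool pointing down it reaches from about 0.4 to 0.75 m from the base axis. Payload 19.5 kg.
Tool frame: the origin (TCP) lies midway between the tips of the shut fingers; the grasp point (between the pads) lies env.tcp_to_grasp behind it (env.tcp_to_grasp is the distance from the TCP to the grasp point, in m); z points along the fingers, x is the direction in which the jaws open and shut, and the axes are right-handed (so a half turn about z gives the same grasp; the last joint's range is limited). The gripper opens to 85 mm and grips with 20 to 120 N. Pads are 22 mm wide; open, the fingers measure 114 mm over their backs; the gripper's body (76 mm by 85 mm) begins 54 mm behind the grasp point. The pads swing forward as they close: fully open they stand 13 mm farther back than shut.
Start: joints at [-1.164, 0.707, -0.028, 1.485, 0.022, 0.951, -0.075], TCP at [0.249, 0.518, 0.231] pointing down, gripper open.
Joint ranges: [-2.71, 2.71], [-0.32, 2.16], [-1.57, 1.52], [0, 2.45], [-1.46, 4.6], [0, 2.02], [-2.83, 2.83]. Speed limits (rad/s): [1.89, 1.89, 2.57, 2.57, 3.01, 3.01, 3.01].

INTERFACE

Orientations are given as [roll, pitch, yaw] about the fixed x, y, z axes, in that order (R = Rz(yaw) Ry(pitch) Rx(roll)).
In Python, from rig import env gives the robot as it stands.
- The arm moves only by the tool apply_moves, never from a script. Its arguments are lists of equal length, an entry for each row: "translation": the shift along the world's x, y, z in mm, a list of three; "rotation": the turn, a rotation vector about the world's x, y, z in degrees, a list of three; "claw": the gripper's target within -1 to 1 (fully open at 1, half-way at 0, shut at -1). A call has 1 to 5 rows; each row shifts and turns the commanded pose from where the row before left it; what a row does not reach is not made up. A row lasts 1/10 s, in which the tool goes at most 50 mm and 8.59 degrees, less where a joint would pass 70% of its speed; a pose out of reach is approached as far as the arm can. A call with a gripper value outside its range is refused whole. The fingers move at their own pace and stop on an object; the grip force is fixed at half the most. Time passes only in rows, so rows that do not move let the fingers close. It gives the time, the measured TCP pose, the force and the opening at its end, in the units of the state.
- env.observe(): the state, without advancing time (a new reading comes with each control period).
- env.capture(name): name is "scene" or "top" or "wrist"; returns a dict with "pixels" (480x640x3 uint8, red, green, blue), "vfov" (degrees; the focal length in pixels is half the picture's height over the tangent of half this angle, whatever the lens; pixels are square), "cx", "cy" (the principal point, pixels), "extrinsics" (4x4, takes a point from camera to world coordinates); the wrist camera has in their place "hand_eye" (4x4, takes a point from camera to tool coordinates, whose origin is the TCP and whose axes are the tool frame's). Camera axes: x right, y down, z forward; pixel columns grow to the right and rows downward; lengths in m; the calibration is good to about 2 mm. A picture is of the moment at which its call begins: read the wrist's pose just before it. There is no depth.
- env.hand_in(): hands the job in, once; it reports no verdict.
The state is a dict: "time_s": time; "qpos": joint angles; "joint_vel": joint speeds; "tau": joint torques, N m; "tcp_pos": TCP position; "eef_rot": TCP orientation; "ft_force": force on the tool from outside, world axes, zero at the start; "torque": the same for the moment, N m; "width": opening from 0.0 (shut) to 1.0 (fully open).
Only numpy, scipy, OpenCV 4.12 (cv2) and the standard library are available. Lean on these libraries where they do the work, as an engineer would, in place of code of your own. Each camera call takes 0.05 s, during which the arm holds its last target. There are 200 camera calls.

TASK

The tray of screws stands in the way of the blue cupboard's door. First push the tray along the bench, without picking it up, until it is clear of the door's swing; then press the blue door in at its free edge as far as it goes and let it come back, so that the touch latch lets go and the door springs ajar all the way. Leave the yellow cupboard shut and do not disturb the tape measure, the pencil or the block plane.

Things in the scene. Friction and masses are not known exactly. Their poses are not given: they have to be found in the camera images.
- blue_cupboard: plywood cupboard with flat blue door, fixed on the bench, 120 (x) x 200 (y) x 160 mm high; origin at centre of underside. -x points out of its front (to the robot, give or take yaw), +y left as seen from the robot. Shut door: outer face at x = -0.083, y -0.1 to 0.1, 10 to 156 mm above the bench, no handle, hinge at the left edge (point). The tray stands 25 to 40 mm in front of it
- blue_cupboard_hinge (a point): foot of the blue door's upright hinge axis, at its left edge (cupboard frame x = -0.077, y = 0.1)
- blue_cupboard_press (a point): centre of a black rubber dot, 24 mm across, on the outer face of the blue door near its free (right) edge, 115 mm above the bench: the place to press. It lies 176 mm from the hinge and moves with the door; its axes are those of the door (shut: those of the cupboard, -x out of the face)
- blue_cupboard_door (a joint): angle of the blue door: 0 shut and latched, negative pressed in, positive open (towards the robot). The dot goes in 9.5 mm to a solid stop (-0.055 rad) with 2 to 3 N; the latch lets go at 6 to 7 mm (-0.04). As the finger goes back, a light spring (1 to 2 N) swings the door to its stop at 0.75 rad, its free edge then 0.14 m in front of the shut position
- yellow_cupboard: a second cupboard beside it, left or right, the same in every way except for its yellow door; fixed, same frame as the blue one
- yellow_cupboard_door (a joint): angle of the door of the yellow cupboard, which is the same as the blue one except for the colour of its door: 0 shut, must stay shut (do not press it)
- screw_tray_mid (a point): centre, half-way up (14 mm above the bench), of the loose open green tin tray of wood screws, 80 mm (its x) by 110 mm (its y) by 28 mm high, about 0.45 kg; it starts in front of the blue door with its long side along the door
- screw_tray: the same tray, origin at the centre of its underside
- tape_measure: yellow tape measure, 38 x 102 x 65 mm, on the bench near the robot; bystander; origin at the centre of its underside
- pencil: red carpenter's pencil, 158 mm long, lying on the bench near the robot; bystander; origin at the centre of its underside
- block_plane: blue block plane, 48 x 160 x 49 mm, on the near right of the bench; bystander; origin at the centre of its underside

How it is judged:
By the outcome, as a careful person would: the job done as asked, in the order asked, and still so for the second after the job is handed in, with the robot touching nothing.
It also fails if it takes over 53 s, if anything falls off the work surface, if the arm or the gripper's body presses on something with over 40 N, if the wrist force passes 120 N, or if a joint passes its speed limit or range.

## Working session

There is one attempt and no reset: what is moved stays moved. The work goes in short steps, Python scripts to look and compute and a tool call to move; the robot and the scene stay as the last step left them, time stands still between calls to the robot, and variables do not carry over. Pictures are saved under pics/ and viewed, about 8 in all and at most 12, crops included, and the job is handed in when it is done.

Besides the shell and the picture viewer there is one more tool, called in YAML: its name, and indented under it one key for each argument. apply_moves: Moves the arm, as the interface text tells. Its arguments: {"type":"object","properties":{"translation":{"type":"array"},"rotation":{"type":"array"},"claw":{"type":"array"}},"required":["translation","rotation","claw"]}

```bash
mkdir -p pics; ls
cat > h.py <<'E'
import numpy as np, cv2
from rig import env
def snap(n,f):
    c=env.capture(n); cv2.imwrite('pics/'+f,c['pixels'][:,:,::-1]); np.save('pics/'+n+'.npy',{k:v for k,v in c.items() if k!='pixels'},allow_pickle=True); return c
def back(c,u,v,z):
    c=np.load('pics/'+c+'.npy',allow_pickle=True).item() if isinstance(c,str) else c
    f=240/np.tan(np.radians(c['vfov'])/2); T=np.array(c['extrinsics'])
    d=T[:3,:3]@np.array([(u-c['cx'])/f,(v-c['cy'])/f,1]); o=T[:3,3]
    return o+d*(z-o[2])/d[2]
E
python3 - <<'E'
from h import *
print(env.observe(), env.tcp_to_grasp)
for n in('top','scene'):
    c=snap(n,n+'1.png'); print(c['vfov'],c['cx'],c['cy'],np.round(c['extrinsics'],3))
E
```

```text
pics
{'time_s': 0.0, 'qpos': array([-1.16369887,  0.70709239, -0.02758661,  1.4849928 ,  0.02199029,
        0.95086398, -0.0755271 ]), 'joint_vel': array([-0.00094343,  0.00061977,  0.00054888, -0.00076125, -0.00261313,
        0.00023759, -0.00013332]), 'tau': array([ 1.08759764e-04, -8.83234549e+01,  1.23458896e+00, -2.36165500e+01,
        1.69058255e-02,  6.62010221e-03, -7.00882296e-06]), 'tcp_pos': array([0.24938485, 0.51782588, 0.23083527]), 'eef_rot': array([3.14154839e+00, 1.05335552e-03, 1.12194299e+00]), 'ft_force': array([ 0.22327574, -0.38452055,  0.33458127]), 'torque': array([ 0.00703312, -0.00990881,  0.01219814]), 'width': 1.0010946964415754} 0.0187
52.80047695355639 316.59790444694437 236.40855946233032 [[ 0.003 -0.994  0.107  0.353]
 [-1.    -0.002  0.006  0.004]
 [-0.006 -0.107 -0.994  1.408]
 [ 0.     0.     0.     1.   ]]
52.50480733719086 321.2497926471302 244.23452343531454 [[ 0.574 -0.55   0.607 -0.218]
 [-0.819 -0.385  0.427 -0.506]
 [-0.001 -0.742 -0.671  0.92 ]
 [ 0.     0.     0.     1.   ]]
```

View pics/top1.png

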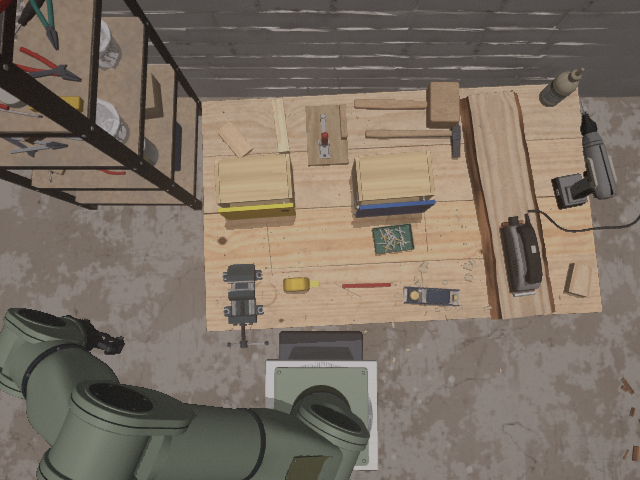

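View pics/scene1.png

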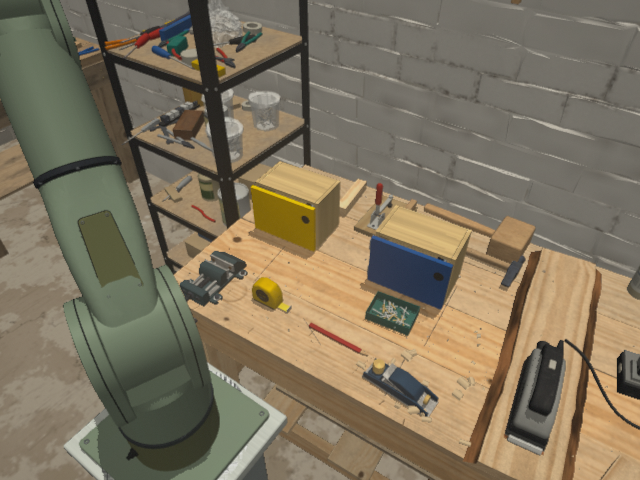

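The top view shows the blue cupboard at about (352–433, 150–215), the yellow one to its left, the tray at (373–412, 224–254), and the pencil, plane and tape measure nearer the robot. Next is an enlarged crop.

Run:
```python
from h import *
a=cv2.imread('pics/top1.png')[140:315,270:470]; cv2.imwrite('pics/c1.png',cv2.resize(a,None,fx=3.4,fy=3.4,interpolation=cv2.INTER_CUBIC)[:600])
a=cv2.imread('pics/scene1.png')[195:425,240:480]; cv2.imwrite('pics/c2.png',cv2.resize(a,None,fx=2.6,fy=2.6,interpolation=cv2.INTER_CUBIC)[:600])
```

```text
(no output)
```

View pics/c1.png

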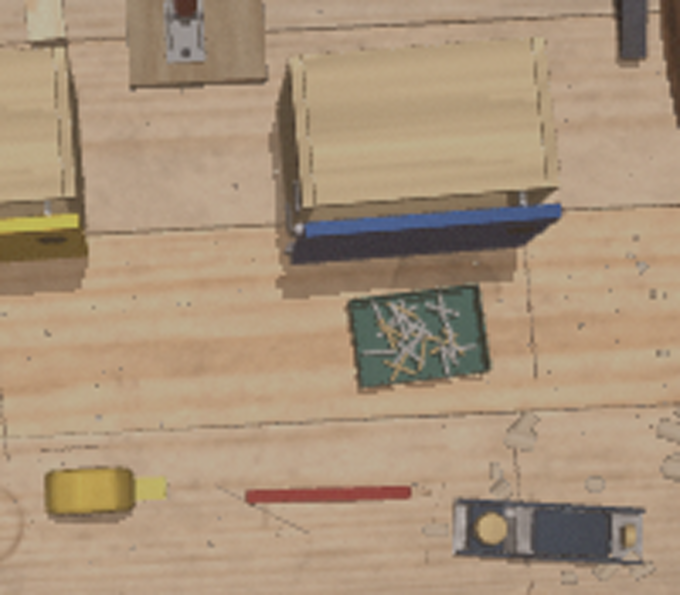

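View pics/c2.png

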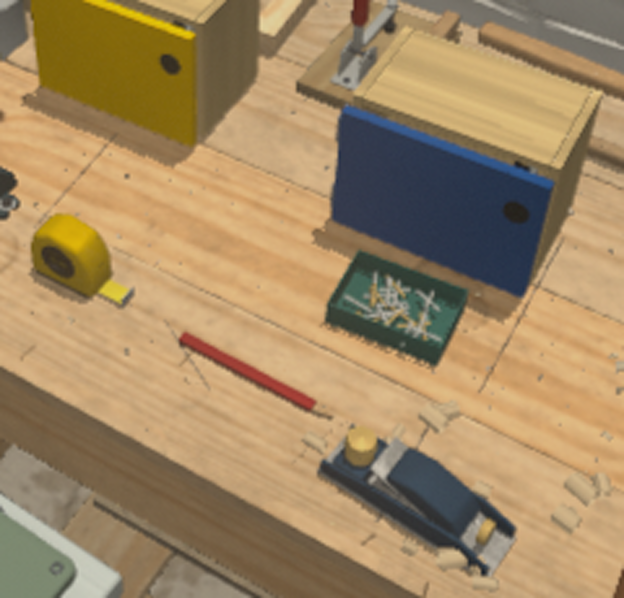

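Run:
```python
from h import *
t=lambda u,v,z:back('top',270+u/3.4,140+v/3.4,z)
s=lambda u,v,z:back('scene',240+u/2.6,195+v/2.6,z)
P=lambda n,p:print(n,np.round(p,3))
P('doorTL',t(302,235,.156));P('doorTR',t(560,215,.156));P('doorBL',t(290,263,.01));P('doorBR',t(520,247,.01))
P('sTL',s(343,110,.156));P('sTR',s(552,185,.156));P('sBL',s(333,222,.01));P('sBR',s(524,297,.01))
P('dot',s(516,212,.115)); P('ydot',s(170,63,.115)); P('yTR',s(196,38,.156)); P('yBR',s(194,145,.01)); P('yBRtop',t(85,258,.01))
for p in [(347,300),(478,286),(490,373),(362,391)]: P('tray',t(*p,.028))
for p in [(360,255),(467,292),(437,362),(330,307)]: P('trayS',s(*p,.028))
for n,p,z in [('penL',(245,496),.008),('penR',(435,491),.008),('plane1',(455,500),.02),('plane2',(640,560),.02),('tape1',(45,490),.03),('tape2',(166,488),.01),('tapetop',(133,468),.06),('plane3',(460,555),.01),('plane4',(643,508),.02)]: P(n,t(*p,z))
P('rt',back('top',497,315,0));P('bl',back('top',207,330,0)); P('plank',back('top',470,100,.02)); P('vise',back('top',262,265,.08));P('plank2',back('top',497,310,.02))
```

```text
doorTL [ 0.56  -0.099  0.156]
doorTR [ 0.576 -0.297  0.156]
doorBL [ 0.56 -0.1   0.01]
doorBR [ 0.574 -0.298  0.01 ]
sTL [ 0.562 -0.105  0.156]
sTR [ 0.581 -0.301  0.156]
sBL [ 0.56  -0.106  0.01 ]
sBR [ 0.58  -0.302  0.01 ]
dot [ 0.574 -0.278  0.115]
ydot [0.566 0.096 0.115]
yTR [0.572 0.068 0.156]
yBR [0.572 0.072 0.01 ]
yBRtop [0.564 0.076 0.01 ]
tray [ 0.526 -0.147  0.028]
tray [ 0.538 -0.258  0.028]
tray [ 0.464 -0.266  0.028]
tray [ 0.449 -0.159  0.028]
trayS [ 0.523 -0.157  0.028]
trayS [ 0.539 -0.26   0.028]
trayS [ 0.452 -0.275  0.028]
trayS [ 0.452 -0.166  0.028]
penL [ 0.361 -0.061  0.008]
penR [ 0.365 -0.222  0.008]
plane1 [ 0.358 -0.237  0.02 ]
plane2 [ 0.308 -0.39   0.02 ]
tape1 [0.365 0.107 0.03 ]
tape2 [0.367 0.006 0.01 ]
tapetop [0.383 0.033 0.06 ]
plane3 [ 0.312 -0.242  0.01 ]
plane4 [ 0.351 -0.394  0.02 ]
rt [ 0.279 -0.506  0.   ]
bl [0.233 0.327 0.   ]
plank [ 0.911 -0.442  0.02 ]
vise [0.417 0.162 0.08 ]
plank2 [ 0.294 -0.499  0.02 ]
```

The blue door runs from (0.561, −0.102) to (0.578, −0.30), yaw about 0.085. The tray centre is about (0.494, −0.208). I'll push the tray left (+y) by about 0.18 m, with the half-open fingers on its right end, and then press the dot with the tool tilted forward.

apply_moves:
  translation:
    - [30, -40, 0]
    - [30, -40, 0]
    - [30, -40, 0]
    - [30, -40, 0]
    - [30, -40, 0]
  rotation:
    - [0, 0, -6]
    - [0, 0, -6]
    - [0, 0, -6]
    - [0, 0, -6]
    - [0, 0, -6]
  claw: [-0.2, -0.2, -0.2, -0.2, -0.2]

```text
time_s: 0.6
tcp_pos: [0.4003, 0.3162, 0.2312]
eef_rot: [-3.142, 0.0, 0.594]
ft_force: [0.2, 0.7, -0.3]
width: 0.4
```

apply_moves:
  translation:
    - [18, -42, 0]
    - [18, -42, 0]
    - [18, -42, 0]
    - [18, -42, 0]
    - [18, -42, 0]
  rotation:
    - [0, 0, -6]
    - [0, 0, -6]
    - [0, 0, -6]
    - [0, 0, -6]
    - [0, 0, -5]
  claw: [-0.2, -0.2, -0.2, -0.2, -0.2]

```text
time_s: 1.1
tcp_pos: [0.4898, 0.1063, 0.2312]
eef_rot: [-3.142, 0.0, 0.088]
ft_force: [1.3, 0.3, -0.3]
width: 0.401
```

apply_moves:
  translation:
    - [0, -45, 0]
    - [0, -45, 0]
    - [0, -45, 0]
    - [0, -45, 0]
    - [0, -45, 0]
  rotation:
    - [0, 0, 0]
    - [0, 0, 0]
    - [0, 0, 0]
    - [0, 0, 0]
    - [0, 0, 0]
  claw: [-0.2, -0.2, -0.2, -0.2, -0.2]

```text
time_s: 1.6
tcp_pos: [0.4891, -0.1188, 0.2312]
eef_rot: [-3.141, 0.0, 0.092]
ft_force: [1.5, 1.1, -0.8]
width: 0.4
```

apply_moves:
  translation:
    - [3, -45, 0]
    - [3, -45, 0]
    - [3, -45, 0]
    - [2, -46, 0]
    - [0, 0, 0]
  rotation:
    - [0, 0, 0]
    - [0, 0, 0]
    - [0, 0, 0]
    - [0, 0, 0]
    - [0, 0, 0]
  claw: [-0.2, -0.2, -0.2, -0.2, -0.2]

```text
time_s: 2.1
tcp_pos: [0.4987, -0.304, 0.2306]
eef_rot: [3.139, 0.002, 0.086]
ft_force: [0.6, 0.5, -0.1]
width: 0.403
```

apply_moves:
  translation:
    - [0, 0, -45]
    - [0, 0, -45]
    - [0, 0, -45]
    - [0, 0, -40]
    - [0, 0, 0]
  rotation:
    - [0, 0, 0]
    - [0, 0, 0]
    - [0, 0, 0]
    - [0, 0, 0]
    - [0, 0, 0]
  claw: [-0.2, -0.2, -0.2, -0.2, -0.2]

```text
time_s: 2.6
tcp_pos: [0.4984, -0.2964, 0.0521]
eef_rot: [-3.137, 0.006, 0.092]
ft_force: [-0.0, -0.4, 1.2]
width: 0.403
```

Run:
```python
from h import *
c=snap('scene','s2.png'); a=cv2.imread('pics/s2.png')[180:420,240:500]; cv2.imwrite('pics/c3.png',cv2.resize(a,None,fx=2.5,fy=2.5))
```

```text
(no output)
```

View pics/c3.png

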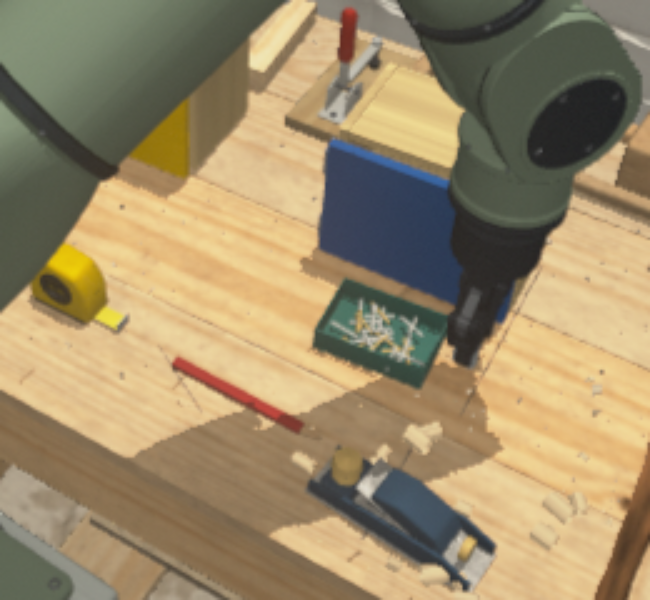

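The fingers are beside the right end of the tray, at about (470, 340) in the crop, and still clear of it. I'll back off 12 mm, go down and push.

apply_moves:
  translation:
    - [0, -12, 0]
    - [0, 0, -20]
    - [0, 0, -19]
    - [0, 0, 0]
    - [0, 0, 0]
  rotation:
    - [0, 0, 0]
    - [0, 0, 0]
    - [0, 0, 0]
    - [0, 0, 0]
    - [0, 0, 0]
  claw: [-0.2, -0.2, -0.2, -0.2, -0.2]

```text
time_s: 3.15
tcp_pos: [0.5011, -0.311, 0.0192]
eef_rot: [3.14, -0.001, 0.092]
ft_force: [-0.5, 0.6, 0.7]
width: 0.4
```

apply_moves:
  translation:
    - [-1, 10, 0]
    - [-1, 10, 0]
    - [-1, 10, 0]
    - [-1, 10, 0]
    - [-1, 10, 0]
  rotation:
    - [0, 0, 0]
    - [0, 0, 0]
    - [0, 0, 0]
    - [0, 0, 0]
    - [0, 0, 0]
  claw: [-0.2, -0.2, -0.2, -0.2, -0.2]

```text
time_s: 3.65
tcp_pos: [0.4956, -0.2593, 0.0176]
eef_rot: [3.141, -0.0, 0.092]
ft_force: [0.8, -3.0, 2.7]
width: 0.401
```

apply_moves:
  translation:
    - [-1, 12, 0]
    - [-1, 12, 0]
    - [-1, 12, 0]
    - [-1, 12, 0]
    - [-1, 12, 0]
  rotation:
    - [0, 0, 0]
    - [0, 0, 0]
    - [0, 0, 0]
    - [0, 0, 0]
    - [0, 0, 0]
  claw: [-0.2, -0.2, -0.2, -0.2, -0.2]

```text
time_s: 4.15
tcp_pos: [0.4904, -0.1989, 0.0173]
eef_rot: [3.142, 0.0, 0.092]
ft_force: [1.2, -4.5, 2.4]
width: 0.401
```

apply_moves:
  translation:
    - [-1, 12, 0]
    - [-1, 12, 0]
    - [-1, 12, 0]
    - [-1, 12, 0]
    - [-1, 12, 0]
  rotation:
    - [0, 0, 0]
    - [0, 0, 0]
    - [0, 0, 0]
    - [0, 0, 0]
    - [0, 0, 0]
  claw: [-0.2, -0.2, -0.2, -0.2, -0.2]

```text
time_s: 4.65
tcp_pos: [0.4853, -0.139, 0.0173]
eef_rot: [-3.142, 0.0, 0.092]
ft_force: [0.4, -3.6, 1.4]
width: 0.4
```

apply_moves:
  translation:
    - [-1, 12, 0]
    - [-1, 12, 0]
    - [-1, 12, 0]
    - [-1, 10, 0]
    - [0, 5, 0]
  rotation:
    - [0, 0, 0]
    - [0, 0, 0]
    - [0, 0, 0]
    - [0, 0, 0]
    - [0, 0, 0]
  claw: [-0.2, -0.2, -0.2, -0.2, -0.2]

```text
time_s: 5.15
tcp_pos: [0.4813, -0.0877, 0.0172]
eef_rot: [-3.141, 0.0, 0.093]
ft_force: [-1.2, -2.9, 0.3]
width: 0.402
```

apply_moves:
  translation:
    - [0, -10, 0]
    - [0, -20, 0]
    - [0, -20, 20]
    - [0, -20, 40]
    - [0, -20, 40]
  rotation:
    - [0, 0, 0]
    - [0, 0, 0]
    - [0, 0, 0]
    - [0, 0, 0]
    - [0, 0, 0]
  claw: [-0.2, -0.2, -0.2, -0.2, -0.2]

```text
time_s: 5.65
tcp_pos: [0.4805, -0.181, 0.1183]
eef_rot: [-3.142, 0.002, 0.091]
ft_force: [1.1, -0.9, 0.4]
width: 0.406
```

Run:
```python
from h import *
snap('top','t3.png'); a=cv2.imread('pics/t3.png')[140:315,270:470]; cv2.imwrite('pics/c4.png',cv2.resize(a,None,fx=3.4,fy=3.4,interpolation=cv2.INTER_CUBIC))
```

```text
(no output)
```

View pics/c4.png

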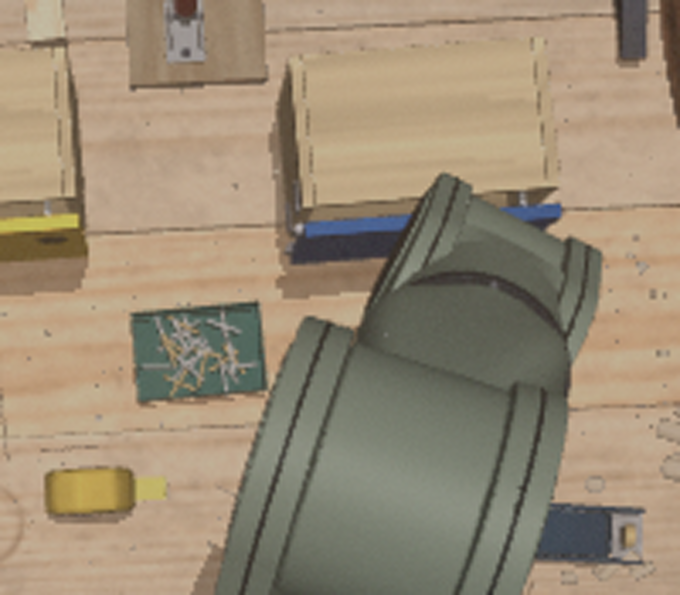

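The tray's right edge is now at about crop x = 262, y ≈ −0.07. That leaves it left of the hinge and outside the swing, and the bystanders are undisturbed. Next I'll shut the gripper, tilt 45° forward and line up on the dot at (0.575, −0.278, 0.115).

apply_moves:
  translation:
    - [-4, -20, 0]
    - [-4, -20, 0]
    - [-4, -20, 0]
    - [-4, -20, 0]
    - [-4, -17, 0]
  rotation:
    - [0, -7.5, 0]
    - [0, -7.5, 0]
    - [0, -7.5, 0]
    - [0, -7.5, 0]
    - [0, -7.5, 0]
  claw: [-1, -1, -1, -1, -1]

```text
time_s: 6.2
tcp_pos: [0.4838, -0.2788, 0.1436]
eef_rot: [3.141, -0.47, 0.105]
ft_force: [1.3, 0.3, -0.3]
width: 0.001
```

apply_moves:
  translation:
    - [10, 0, 0]
    - [0, 0, 0]
    - [0, 0, 0]
  rotation:
    - [0, -7.5, 0]
    - [0, 0, 0]
    - [0, 0, 0]
  claw: [-1, -1, -1]

```text
time_s: 6.5
tcp_pos: [0.5022, -0.2954, 0.1607]
eef_rot: [-3.127, -0.57, 0.111]
ft_force: [-0.5, -0.4, -0.7]
width: 0.002
```

Run:
```python
from h import *
snap('scene','s3.png'); a=cv2.imread('pics/s3.png')[180:420,240:500]; cv2.imwrite('pics/c5.png',cv2.resize(a,None,fx=2.5,fy=2.5))
print(env.observe())
```

```text
{'time_s': 6.55, 'qpos': array([ 1.00257831e+00,  8.05908664e-01, -5.71244471e-01,  2.00454538e+00,
       -3.91368405e-01,  1.47539232e-03,  1.17842555e+00]), 'joint_vel': array([-0.04429771, -0.00588922,  0.00622122,  0.00560328,  0.0009987 ,
       -0.00208293, -0.00029322]), 'tau': array([  4.84904185, -79.75162983, -10.18376291, -13.09880197,
        -0.12443163,  -1.02989338,   0.25076701]), 'tcp_pos': array([ 0.50277467, -0.29413437,  0.16076849]), 'eef_rot': array([-3.12717142, -0.56961383,  0.11343316]), 'ft_force': array([ 0.47688517,  0.68991817, -0.06271785]), 'torque': array([-0.08856226,  0.54070769, -0.02684338]), 'width': 0.0032161478211308026}
```

View pics/c5.png

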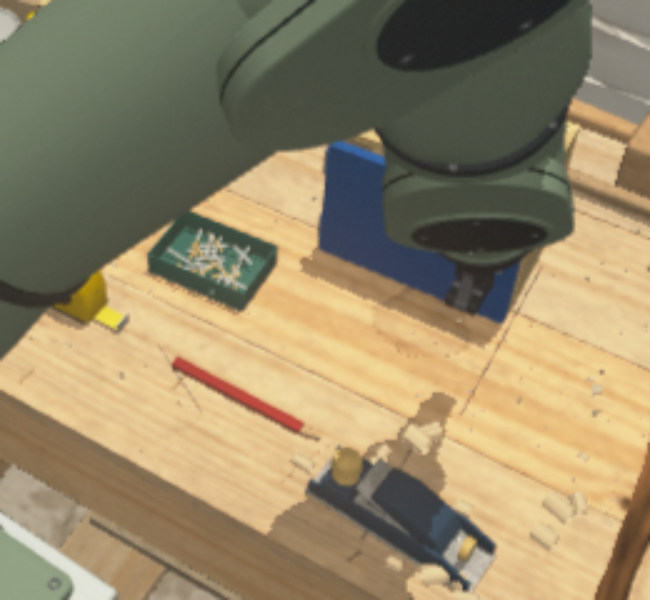

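Tilting further brought joint 6 to its limit (0.0015 rad), so I'll back off to about 20° of tilt. That still leads with the fingertip. The tray stands clear in the picture.

apply_moves:
  translation:
    - [-10, 5, 0]
    - [0, 5, 0]
    - [0, 5, 0]
    - [0, 0, -15]
    - [0, 0, -15]
  rotation:
    - [0, 4, 0]
    - [0, 4, 0]
    - [0, 4, 0]
    - [0, 2, 0]
    - [0, 0, 0]
  claw: [-1, -1, -1, -1, -1]

```text
time_s: 7.05
tcp_pos: [0.495, -0.2769, 0.1315]
eef_rot: [-3.101, -0.327, 0.107]
ft_force: [0.9, 1.0, -0.5]
width: -0.004
```

apply_moves:
  translation:
    - [0, 0, 0]
    - [0, 0, 0]
  rotation:
    - [0, 0, 0]
    - [0, 0, 0]
  claw: [-1, -1]

```text
time_s: 7.25
tcp_pos: [0.4934, -0.2783, 0.1314]
eef_rot: [-3.098, -0.327, 0.103]
ft_force: [-0.0, -0.6, 0.4]
width: -0.003
```

Run:
```python
from h import *
o=env.observe();print(o['qpos'],o['tcp_pos'],o['eef_rot'],o['joint_vel'])
```

```text
[ 0.6910681   0.78305108 -0.18804148  1.89116518 -0.40653523  0.26645758
  1.06360175] [ 0.49339969 -0.27829922  0.13138732] [-3.09842389 -0.32726026  0.10255973] [ 0.01723088 -0.01344572 -0.004543   -0.00543076 -0.003329    0.00090876
  0.00359263]
```

apply_moves:
  translation:
    - [0, 0, -8]
    - [10, 0, -8]
    - [20, 0, 0]
    - [20, 0, 0]
    - [0, 0, 0]
  rotation:
    - [0, 0, 0]
    - [0, 0, 0]
    - [0, 0, 0]
    - [0, 0, 0]
    - [0, 0, 0]
  claw: [-1, -1, -1, -1, -1]

```text
time_s: 7.75
tcp_pos: [0.546, -0.2781, 0.1148]
eef_rot: [-3.099, -0.329, 0.103]
ft_force: [0.4, 0.6, 0.1]
width: 0.001
```

Run:
```python
from h import *
o=env.observe();print(o['qpos'],o['tcp_pos'],o['eef_rot'])
c=env.capture('wrist'); f=240/np.tan(np.radians(c['vfov'])/2)
from scipy.spatial.transform import Rotation as R
Rt=R.from_euler('xyz',o['eef_rot']).as_matrix(); H=np.array(c['hand_eye'])
for P in([.575,-.278,.115],list(o['tcp_pos'])):
    p=H[:3,:3].T@(Rt.T@(np.array(P)-o['tcp_pos'])-H[:3,3]); print(p[:2]/p[2]*f+[c['cx'],c['cy']])
cv2.imwrite('pics/w1.png',c['pixels'][:,:,::-1])
```

```text
[ 0.60363309  0.85062381 -0.13261527  1.75409984 -0.41204208  0.32413296
  1.01567881] [ 0.54597724 -0.27809746  0.1148069 ] [-3.098586   -0.3294494   0.10334953]
[388.73607408 314.79492792]
[321.98928801 318.68712461]
```

View pics/w1.png

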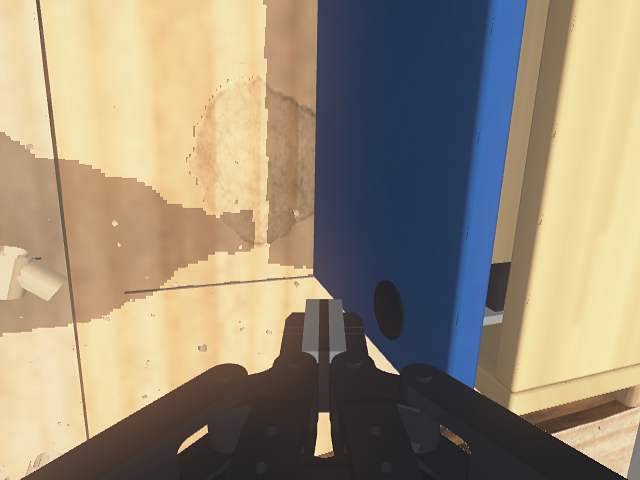

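The dot shows at (389, 310) against a predicted (389, 315), so the aim is good. I'll press in along the door normal.

apply_moves:
  translation:
    - [8, 0, 0]
    - [8, 0, 0]
    - [4, 0, 0]
    - [0, 0, 0]
  rotation:
    - [0, 0, 0]
    - [0, 0, 0]
    - [0, 0, 0]
    - [0, 0, 0]
  claw: [-1, -1, -1, -1]

```text
time_s: 8.2
tcp_pos: [0.5639, -0.2788, 0.1151]
eef_rot: [-3.099, -0.328, 0.102]
ft_force: [-0.5, -1.1, -0.5]
width: -0.004
```

apply_moves:
  translation:
    - [2, 0, 0]
    - [2, 0, 0]
    - [2, 0, 0]
    - [0, 0, 0]
  rotation:
    - [0, 0, 0]
    - [0, 0, 0]
    - [0, 0, 0]
    - [0, 0, 0]
  claw: [-1, -1, -1, -1]

```text
time_s: 8.6
tcp_pos: [0.5694, -0.2789, 0.1151]
eef_rot: [-3.098, -0.328, 0.102]
ft_force: [-1.8, 1.7, -0.3]
width: 0.001
```

apply_moves:
  translation:
    - [2, 0, 0]
    - [2, 0, 0]
    - [0, 0, 0]
  rotation:
    - [0, 0, 0]
    - [0, 0, 0]
    - [0, 0, 0]
  claw: [-1, -1, -1]

```text
time_s: 8.9
tcp_pos: [0.5736, -0.2789, 0.1151]
eef_rot: [-3.098, -0.328, 0.102]
ft_force: [-1.9, 0.1, -0.3]
width: -0.005
```

apply_moves:
  translation:
    - [2, 0, 0]
    - [1, 0, 0]
    - [0, 0, 0]
  rotation:
    - [0, 0, 0]
    - [0, 0, 0]
    - [0, 0, 0]
  claw: [-1, -1, -1]

```text
time_s: 9.2
tcp_pos: [0.5763, -0.2789, 0.1151]
eef_rot: [-3.098, -0.328, 0.101]
ft_force: [-3.4, 2.0, 0.2]
width: 0.002
```

Contact is at 2–3 N and it isn't at the stop yet, so I'll keep going in small steps.

apply_moves:
  translation:
    - [1, 0, 0]
    - [1, 0, 0]
    - [0, 0, 0]
  rotation:
    - [0, 0, 0]
    - [0, 0, 0]
    - [0, 0, 0]
  claw: [-1, -1, -1]

```text
time_s: 9.5
tcp_pos: [0.5777, -0.2789, 0.115]
eef_rot: [-3.098, -0.327, 0.101]
ft_force: [-9.6, 2.1, 3.6]
width: -0.0
```

apply_moves:
  translation:
    - [1, 0, 0]
    - [0, 0, 0]
  rotation:
    - [0, 0, 0]
    - [0, 0, 0]
  claw: [-1, -1]

```text
time_s: 9.7
tcp_pos: [0.5784, -0.2788, 0.115]
eef_rot: [-3.097, -0.326, 0.101]
ft_force: [-12.0, 3.7, 6.0]
width: 0.004
```

The force has risen to 12 N with no further travel, so the door is on its solid stop. I'll retract now and straighten the tool on the way.

apply_moves:
  translation:
    - [-6, 0, 0]
    - [-12, 0, 0]
    - [-20, 0, 0]
    - [-25, 0, 0]
    - [-25, 0, 0]
  rotation:
    - [0, 0, 0]
    - [0, 0, 0]
    - [0, 0, 0]
    - [0, 4, 0]
    - [0, 4, 0]
  claw: [-1, -1, -1, -1, -1]

```text
time_s: 10.2
tcp_pos: [0.4903, -0.2795, 0.1155]
eef_rot: [-3.084, -0.187, 0.096]
ft_force: [0.9, 0.3, -0.7]
width: 0.001
```

apply_moves:
  translation:
    - [-25, 0, 0]
    - [-25, 0, 0]
    - [-25, 0, 0]
    - [-25, 0, 0]
    - [0, 0, 0]
  rotation:
    - [0, 4, 0]
    - [0, 4, 0]
    - [0, 2, 0]
    - [0, 0, 0]
    - [0, 0, 0]
  claw: [-1, -1, -1, -1, -1]

```text
time_s: 10.7
tcp_pos: [0.3894, -0.2795, 0.1155]
eef_rot: [-3.068, -0.015, 0.094]
ft_force: [0.5, -0.9, 0.6]
width: 0.006
```

apply_moves:
  translation:
    - [0, -10, 25]
    - [0, -20, 40]
    - [0, -20, 40]
    - [0, -20, 40]
    - [0, 0, 0]
  rotation:
    - [0, 0, 0]
    - [0, 0, 0]
    - [0, 0, 0]
    - [0, 0, 0]
    - [0, 0, 0]
  claw: [-1, -1, -1, -1, -1]

```text
time_s: 11.2
tcp_pos: [0.3923, -0.3524, 0.2646]
eef_rot: [-3.074, -0.021, 0.094]
ft_force: [0.1, -0.4, -1.6]
width: -0.0
```

Run:
```python
from h import *
snap('scene','s4.png'); t=snap('top','t4.png')
a=cv2.imread('pics/s4.png')[180:420,240:500];b=cv2.imread('pics/t4.png')[140:315,270:470]
cv2.imwrite('pics/c6.png',np.hstack([cv2.resize(a,(400,370)),cv2.resize(b,(400,370))]))
```

```text
(no output)
```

View pics/c6.png

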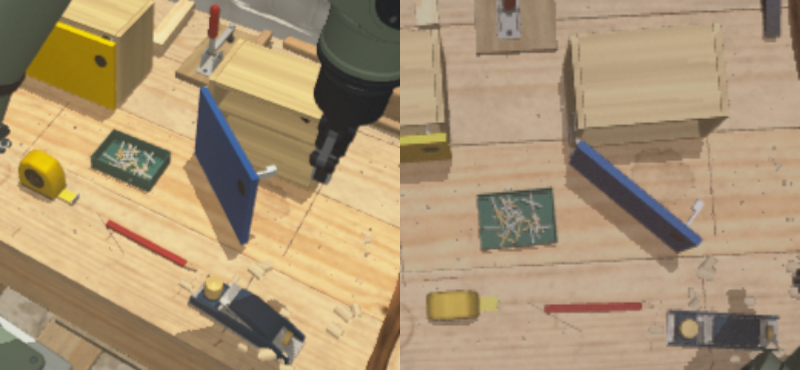

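The door stands open at about 0.74 rad (0.65 in the image plus 0.085 yaw). The tray is clear of it, yellow is shut and the bystanders are in place. I'll let it settle briefly and hand in.

apply_moves:
  translation:
    - [0, 0, 0]
    - [0, 0, 0]
    - [0, 0, 0]
    - [0, 0, 0]
    - [0, 0, 0]
  rotation:
    - [0, 0, 0]
    - [0, 0, 0]
    - [0, 0, 0]
    - [0, 0, 0]
    - [0, 0, 0]
  claw: [-1, -1, -1, -1, -1]

```text
time_s: 11.8
tcp_pos: [0.3914, -0.3489, 0.26]
eef_rot: [-3.067, -0.015, 0.096]
ft_force: [-0.3, -0.4, -0.2]
width: 0.001
```

Run:
```python
from h import *
a=cv2.imread('pics/t4.png').astype(int); b=env.capture('top')['pixels'][:,:,::-1].astype(int)
print((abs(a-b).max(2)[140:315,270:440]>40).sum(), env.observe()['ft_force'])
print(env.hand_in())
```

```text
8 [-0.02879593 -0.14396104 -0.70152361]
the job is handed in; nothing more can be done
None
```

I pushed the tray about 0.19 m to the left along the bench, clear of the blue door's swing, then pressed the blue door open. The press went on the dot until the door reached its solid stop (about 12 N). I drew the finger back, and the door sprang to about 0.74 rad, measured in the top view, against its stop at 0.75.

The last pictures showed the yellow cupboard shut, the tape measure, pencil and block plane unmoved by eye, and nothing still moving. The arm was touching nothing, and I handed the job in at about 12 s.

One thing went off plan: tilting the tool 45° for the press drove joint 6 to its lower limit (it read 0.0015 rad, still inside its range). I backed off to about 19° of tilt and pressed from there.

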